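# Open the drive unit's access panel with the flat driver

## Task

Open the propped-up drive unit: with the flat-blade driver from the stand, turn both slotted cams a full quarter turn anticlockwise so that their tongues clear the panel, then stand the driver back in its stand, as deep as it was. Then lift the panel off by its handle and set it down gently in the middle of the rubber mat, flat, with the handle up. Do not touch the cams with the gripper, do not force the panel while a cam still holds it, and leave the fan and the solder spool where they are.

Things in the scene. Friction and masses are not known exactly. Their poses are not given: they have to be found in the camera images.
- drive_unit: Fixed grey shallow case, 190 x 212 x 50 mm, propped so that its face slopes 25 degrees, looking up and towards the robot. Origin on the bench under the face's middle; x to the high edge (away), y left, z up. The face passes 94 mm above the origin, normal (-0.423, 0, 0.906); it ends 86 mm before and behind, at heights 54 and 134 mm. Its opening holds the panel.
- cam_left (a joint): Angle (rad) of the left cam, 75 mm left of the panel's middle. Starts at 0 to 0.2: its tongue points to the panel, overlapping its edge by 9 mm, 2 mm above it. Grows anticlockwise as seen facing the head; 1.57 = quarter turn, tongue clear; hard stop 1.62. About 0.06 N m of friction; stays where left.
- cam_right (a joint): The same for the right cam (75 mm right of the panel's middle); also grows anticlockwise, 0 to 1.62.
- cam_left_head (a point): On the left cam's axis, at the top of its head, 15 mm above the face. Head: steel disc 32 mm across with one straight slot right across it, 7 mm wide, 9 mm deep, ends open, lips chamfered to 11 mm at the top. z along the axis, out of the face; y along the slot (turns with the cam). Tongue 14 mm wide, 29 mm long from the axis, in line with the slot, 2 to 6 mm above the face.
- cam_right_head (a point): The same point and axes on the right cam.
- panel: Loose aluminium access panel, 110 x 110 x 6 mm, 0.15 to 0.31 kg, lying in a recess flush with the unit's face (2 mm free all round). Origin: centre of its underside; z out of the face, x up the slope, y left. A black bar handle stands on its middle.
- panel_handle (a point): Middle of the panel's handle bar, 36 mm above the panel's underside. The bar is 80 mm long along the panel's y, 14 mm wide along x, 12 mm thick, held by two posts 33 mm either side of its middle; 24 mm free beneath the bar.
- driver: Loose flat-blade driver, 146 mm, 0.14 kg, upright in the stand. Origin: middle of the blade's tip edge; z towards the handle. Blade 18 mm wide (x), 4 mm thick (y); shaft 12 mm; collar 46 mm across, 60 to 66 mm from the tip; grey flat-sided handle 32 mm (x) by 24 mm (y), 66 to 146 mm from the tip. Stands with its collar on the stand's top, tip 10 mm above the bench.
- stand: Fixed dark steel block, 85 x 85 x 70 mm, with one round hole from above. Origin: centre of its underside.
- stand_hole0 (a point): Centre of the mouth of the stand's hole, on its top, 70 mm above the bench. The hole is 35 mm across, upright, 65 mm deep, with a 3 mm chamfer.
- mat: Fixed black rubber mat, 180 x 180 x 3 mm, flat on the bench. Origin: centre of its underside. The panel goes here.
- fan: Loose bystander: black case fan, 80 x 80 x 25 mm, lying flat between robot and drive unit. Origin: centre of its underside.
- spool: Loose bystander: solder spool, 61 x 70 x 32 mm, between robot and drive unit. Origin: centre of its underside.

How it is judged:
On the way, in this order (a step that is already met when the one before it is completed fails the run):
1. both cams are turned a quarter turn (over 77 degrees), with the panel still in place (value of joint each of cam_left, cam_right above 1.35 rad and distance of panel from where it was at the start of the episode below 0.02 m), for 0.2 s.
2. the driver stands in its stand again, collar on the stand's top, with the panel still in place (horizontal distance between driver and stand_hole0 below 0.015 m and height (world z) of driver below 0.016 m and angle between driver's own z axis and vertical below 0.12 rad and distance of panel from where it was at the start of the episode below 0.02 m), for 0.2 s.
At the end, for the whole second after the job is handed in: Both cams over 1.35 rad (77 deg) open; driver upright (7 deg) in the stand within 15 mm of the hole's axis, tip under 16 mm above the bench; panel flat (6 deg), handle up, underside under 10 mm above the bench, middle within 55 mm of the mat's middle; all released and at rest (value of joint each of cam_left, cam_right above 1.35 rad and horizontal distance between driver and stand_hole0 below 0.015 m and height (world z) of driver below 0.016 m and angle between driver's own z axis and vertical below 0.12 rad and horizontal distance between panel and mat below 0.055 m and height (world z) of panel below 0.01 m and angle between panel's own z axis and vertical below 0.1 rad and linear speed of each of panel, driver below 0.02 m/s); the robot touches nothing.
It fails at once if the gripper touches a cam (over 2 N) (contact force between any of the fingers, the arm and cam_left above 2 N or contact force between any of the fingers, the arm and cam_right above 2 N).
It fails at once if the panel leaves its recess (over 20 mm) while a cam is not turned (distance of panel from where it was at the start of the episode above 0.02 m and value of joint any of cam_left, cam_right below 1.2 rad).
It fails at once if the panel is dropped or flung (over 1 m/s) (linear speed of panel above 1 m/s).
It fails at once if the fan or the spool is shifted by more than 30 mm (distance of any of fan, spool from where it was at the start of the episode above 0.03 m).
It also fails if it takes over 72 s, if anything falls off the work surface, if the arm or the gripper's body presses on something with over 40 N, if the wrist force passes 120 N, or if a joint passes its speed limit or range.

## Robot

A 6-joint arm with a two-finger parallel gripper is mounted at the origin on a cart in front of the work surface, level with it; the furniture and walls round the work are solid. World frame = base frame: x ahead of the robot, y to its left, z up, the work surface at z = 0. Lengths are in m, angles in rad, forces in N, time in s.
With the tool pointing down it reaches from about 0.225 to 0.875 m from the base axis. Payload 3.4 kg.
Tool frame: the origin (TCP) lies midway between the tips of the shut fingers; the grasp point (between the pads) lies 19 mm behind it (manip.grip_point_offset is the distance from the TCP to the grasp point, in m); z points along the fingers, y is the line along which they close (so a half turn about z gives the same grasp; the last joint's range is limited). The gripper opens to 85 mm and grips with 20 to 120 N. Pads are 22 mm wide; open, the fingers measure 114 mm over their backs; the gripper's body (76 mm by 85 mm) begins 54 mm behind the grasp point. The pads swing forward as they close: fully open they stand 13 mm farther back than shut.
Start: joints at [-0.121, 0.276, 1.505, -0, 1.361, -0.121], TCP at [0.575, -0, 0.231] pointing down, gripper open.
Joint ranges: [-2.89, 2.89], [-0.75, 2.08], [0.22, 2.7], [-1.18, 4.32], [0.11, 2.71], [-2.7, 2.7]. Speed limits (rad/s): [2.57, 2.57, 3.14, 3.14, 3.14, 3.14].

## Interface

Orientations are given as a unit quaternion [w, x, y, z].
In Python, from rig import manip gives the robot as it stands.
- The arm moves only by the shell command python3 -m handwheel 'ROWS' [FORCE]. ROWS is JSON, a list of rows, each an object with "translation": the shift along the tool's x, y, z in m, a list of three; "angular": the turn, a rotation vector about the tool's x, y, z in degrees, a list of three; "hand": the closure, from 0 (fully open) to 1 (shut). A call has 1 to 10 rows; each row shifts and turns the commanded pose from where the row before left it, along the tool's axes as they then stand; what a row does not reach is not made up. A row lasts 1/12 s, in which the tool goes at most 41.7 mm and 7.16 degrees, less where a joint would pass 70% of its speed; a pose out of reach is approached as far as the arm can. A call with a gripper value outside its range is refused whole. The fingers move at their own pace and stop on an object; FORCE is the grip in N (left out, the last holds). Time passes only in rows, so rows that do not move let the fingers close. It gives the time, the measured TCP pose, the force, the opening and the grip force at its end, in the units of the state.
- manip.get_state(): the state, without advancing time (a new reading comes with each control period).
- manip.get_image(name): name is "scene" or "side" or "wrist"; returns the picture (400x640x3 uint8, red, green, blue); there is no depth.
- manip.camera_info(name): a dict with "camera_matrix" (3x3 intrinsics, pixels), "eye" and "orientation" of the camera in the world; the wrist camera has in their place "tool_from_camera" (4x4, takes a point from camera to tool coordinates, whose origin is the TCP and whose axes are the flange's). Camera axes: x right, y down, z forward; pixel columns grow to the right and rows downward; lengths in m; the calibration is good to about 2 mm. A picture is of the moment at which its call begins: read the wrist's pose just before it. camera_info takes no time and is no camera call.
- manip.sign_off(): hands the job in; it is judged then, once.
The state is a dict: "clock": time; "qpos": joint angles; "qd": joint speeds; "effort": joint torques, N m; "position": TCP position; "ee_rot": TCP orientation; "contact_force": force on the tool from outside, world axes, zero at the start; "moment": the same for the moment, N m; "width": finger opening in m; "gripper_force": force on a finger pad.
Only numpy, scipy, OpenCV 4.12 (cv2) and the standard library are available. Lean on these libraries where they do the work, as an engineer would, in place of code of your own. Each camera call takes 0.05 s, during which the arm holds its last target. There are 200 camera calls.

## Working session

There is one attempt and no reset: what is moved stays moved. The work goes in short steps, Python scripts to look and compute and a shell command to move; the robot and the scene stay as the last step left them, time stands still between calls to the robot, and variables do not carry over. Pictures are saved under pics/ and viewed, at most 10 in all, crops included, and the job is handed in when it is done.

```bash
ls; mkdir -p pics
python3 - <<'E'
from rig import manip
import cv2,json
s=manip.get_state(); print(s)
for n in("scene","side","wrist"):
    im=manip.get_image(n); cv2.imwrite(f"pics/{n}0.png",im[:,:,::-1]); print(n,manip.camera_info(n))
E
```

```text
pics
{'clock': 0.0, 'qpos': array([-1.20981425e-01,  2.76610210e-01,  1.50614391e+00, -1.14133437e-05,
        1.36071281e+00, -1.20986002e-01]), 'qd': array([-0.00120771,  0.00075   ,  0.00088403,  0.00014435,  0.00028114,
        0.00172858]), 'effort': array([ 6.20495921e-04, -4.16768074e+01, -2.45808578e+01, -1.52056768e-04,
        1.11346930e-02,  1.69860516e-05]), 'position': array([5.74462094e-01, 6.65886062e-05, 2.30426755e-01]), 'ee_rot': array([-7.34346568e-04,  7.07104007e-01,  7.07108934e-01, -5.82230050e-04]), 'contact_force': array([ 0.19759294,  0.37481079, -0.17496332]), 'moment': array([-0.03707859,  0.01116214, -0.04140953]), 'gripper_force': 0.0, 'width': 0.08557497101680571}
scene {'camera_matrix': array([[391.0369275 ,   0.        , 314.87806335],
       [  0.        , 391.0369275 , 200.98182588],
       [  0.        ,   0.        ,   1.        ]]), 'eye': array([ 0.04482077, -0.34608955,  0.81047537]), 'orientation': array([-0.30169031,  0.85292519, -0.40160724,  0.14217319])}
side {'camera_matrix': array([[469.76683331,   0.        , 319.13735103],
       [  0.        , 469.76683331, 196.18122858],
       [  0.        ,   0.        ,   1.        ]]), 'eye': array([0.40315548, 1.28970595, 0.73426097]), 'orientation': array([ 0.01262467, -0.04104333,  0.8448509 , -0.53327575])}
wrist {'camera_matrix': array([[300.06815716,   0.        , 322.18881288],
       [  0.        , 300.06815716, 199.13859811],
       [  0.        ,   0.        ,   1.        ]]), 'tool_from_camera': array([[ 5.65708911e-04, -9.46107757e-01, -3.23851497e-01,
         8.25954692e-02],
       [ 9.99999840e-01,  5.35952898e-04,  1.81069494e-04,
        -1.08864206e-03],
       [ 2.25789536e-06, -3.23851548e-01,  9.46107909e-01,
        -1.42466391e-01],
       [ 0.00000000e+00,  0.00000000e+00,  0.00000000e+00,
         1.00000000e+00]])}
```

View pics/scene0.png

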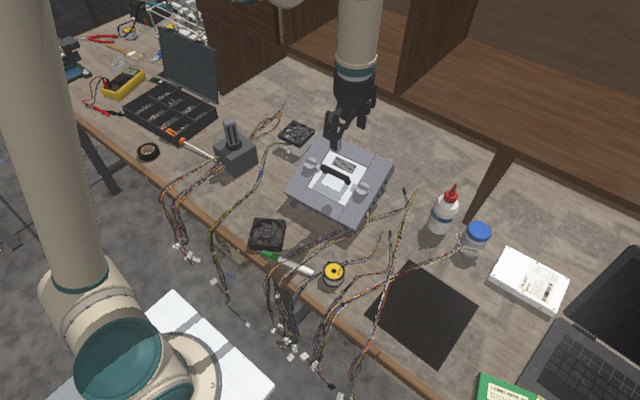

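View pics/wrist0.png

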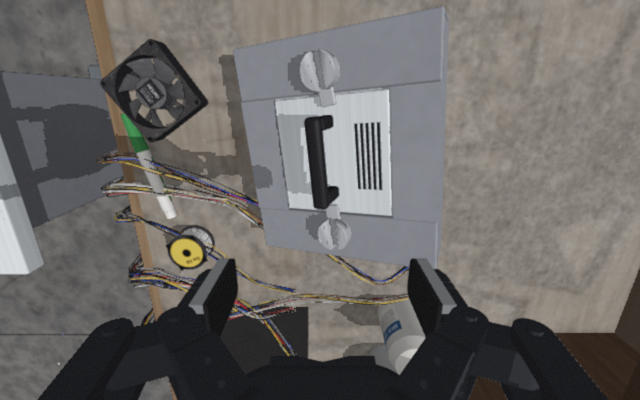

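View pics/side0.png

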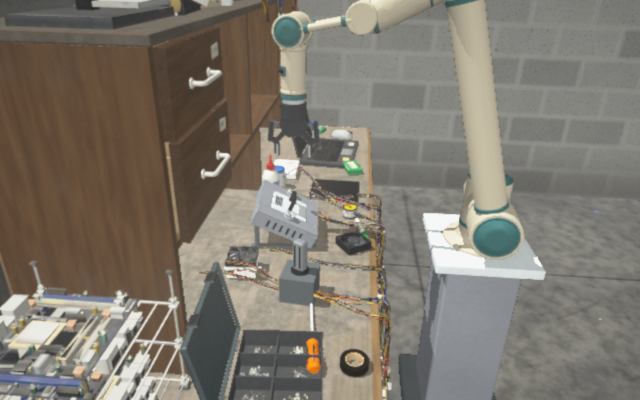

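```bash
cat > h.py <<'E'
from rig import manip
import numpy as np, cv2
from scipy.spatial.transform import Rotation as R
def q2R(q): return R.from_quat(np.r_[q[1:],q[0]]).as_matrix()
def cam(n,s=None):
    c=manip.camera_info(n); K=c["camera_matrix"]
    if n=="wrist":
        s=s or manip.get_state(); T=np.eye(4); T[:3,:3]=q2R(s["ee_rot"]); T[:3,3]=s["position"]
        T=T@c["tool_from_camera"]; return K,T[:3,3],T[:3,:3]
    return K,np.array(c["eye"]),q2R(c["orientation"])
def plane(c,px,z):
    K,e,M=c; d=M@np.linalg.solve(K,np.array([px[0],px[1],1.])); return e+d*(z-e[2])/d[2]
def proj(c,P):
    K,e,M=c; p=(np.atleast_2d(P)-e)@M@K.T; return p[:,:2]/p[:,2:]
def crop(im,x0,y0,w,h,f): return cv2.resize(im[y0:y0+h,x0:x0+w],None,fx=f,fy=f,interpolation=cv2.INTER_CUBIC)
E
python3 - <<'E'
from h import *
w=cv2.imread('pics/wrist0.png'); s=cv2.imread('pics/scene0.png')
a=crop(w,225,0,230,275,2.1)
b=crop(s,200,110,75,72,4)
c=crop(s,280,125,120,110,2.5)
o=np.zeros((580,800,3),np.uint8); o[:a.shape[0],:a.shape[1]]=a; o[:288,490:790]=b; o[295:570,490:790]=c
cv2.imwrite('pics/crop1.png',o)
c=cam('scene')
for px in [(232,128)]: print(plane(c,px,.146))
print(plane(c,(234,148),.07), [plane(c,p,.003).round(3) for p in [(366,312),(409,261),(478,300),(439,367)]])
E
```

```text
[0.50948824 0.31442268 0.146     ]
[0.50928579 0.32446542 0.07      ] [array([ 0.381, -0.212,  0.003]), array([ 0.549, -0.218,  0.003]), array([ 0.561, -0.386,  0.003]), array([ 0.379, -0.388,  0.003])]
```

View pics/crop1.png

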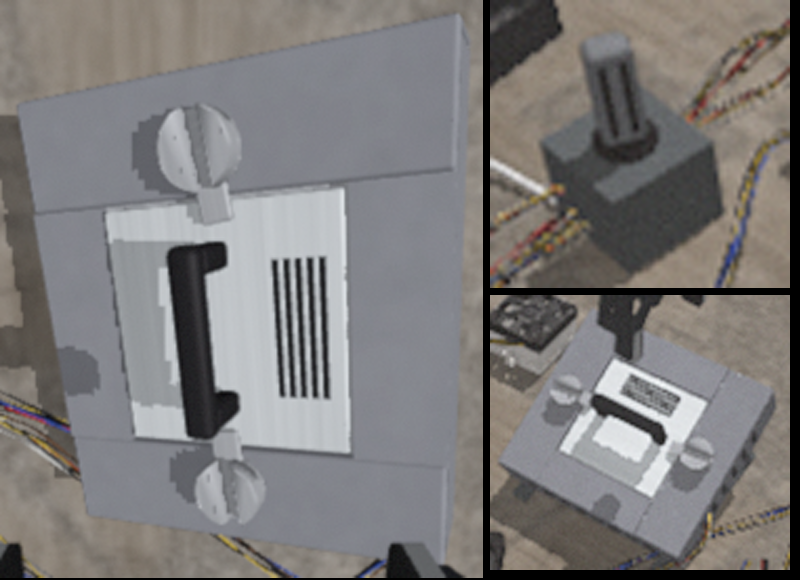

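```bash
cat >> h.py <<'E'
C,S=np.cos(np.radians(25)),np.sin(np.radians(25))
N=np.array([-S,0,C]); U=np.array([C,0,S]); Y=np.array([0,1.,0])
def unit(p,a,b,h):  # a up-slope, b left, h above face; p=(x,y,yaw)
    l=np.array([0,0,.094])+a*U+b*Y+h*N
    return R.from_euler('z',p[2]).apply(l)+[p[0],p[1],0]
E
python3 - <<'E'
from h import *
from scipy.optimize import least_squares
c=cam('wrist')
pts=[(0,.075,.015),(0,-.075,.015),(-.055,.055,0),(.055,.055,0),(.055,-.055,0),(-.055,-.055,0),(0,0,.036)]
px=np.array([(320.2,70.5),(334.5,234.3),(275,100.5),(389.3,89),(392.6,215.7),(288.3,208.6),(316.4,162.9)])
f=lambda p:(np.vstack([proj(c,unit(p,*q)) for q in pts])-px).ravel()
r=least_squares(f,[.6,.05,0]); print(r.x,f(r.x).reshape(-1,2).round(1))
p=r.x
for b in(.075,-.075): print(unit(p,0,b,.015), [ ( (proj(c,unit(p,.014*np.sin(t)*(-1),b+.014*np.cos(t),.015))[0]-[225,0])*2.1).round() for t in (0,.2,np.pi,np.pi+.2)])
c=cam('scene')
print('scene reproj cams',[proj(c,unit(p,*q)).round(1) for q in pts[:2]])
print('driver',plane(c,(230.5,121),.156),plane(c,(234,146),.076))
c=cam('side'); print(plane(c,(300,242),.156), plane(c,(300,270),.073))
E
```

```text
[0.58345757 0.02936    0.09176624] [[-1.8 -1.1]
 [-1.4  1.4]
 [ 0.7 -0.7]
 [ 1.3 -0.5]
 [ 0.1 -0.1]
 [ 1.8 -1.5]
 [-0.3  2.6]]
[0.57027216 0.10346352 0.10759462] [array([193., 106.]), array([186., 108.]), array([200., 184.]), array([206., 183.])]
[ 0.58401779 -0.04590535  0.10759462] [array([224., 467.]), array([219., 467.]), array([229., 522.]), array([235., 522.])]
scene reproj cams [array([[310.1, 162.9]]), array([[362. , 188.4]])]
driver [0.51878842 0.32769175 0.156     ] [0.51093901 0.32483632 0.076     ]
[0.51466964 0.33864937 0.156     ] [0.5148814  0.33349254 0.073     ]
```

```bash
python3 -m handwheel '[{"translation":[0.033,-0.006,-0.006],"angular":[0,0,0],"hand":0},{"translation":[0.033,-0.006,-0.006],"angular":[0,0,0],"hand":0},{"translation":[0.033,-0.006,-0.006],"angular":[0,0,0],"hand":0},{"translation":[0.033,-0.006,-0.006],"angular":[0,0,0],"hand":0},{"translation":[0.033,-0.006,-0.006],"angular":[0,0,0],"hand":0},{"translation":[0.033,-0.006,-0.006],"angular":[0,0,0],"hand":0},{"translation":[0.033,-0.006,-0.006],"angular":[0,0,0],"hand":0},{"translation":[0.033,-0.006,-0.006],"angular":[0,0,0],"hand":0},{"translation":[0.033,-0.006,-0.006],"angular":[0,0,0],"hand":0},{"translation":[0.033,-0.006,-0.006],"angular":[0,0,0],"hand":0}]' 80; python3 -m handwheel '[{"translation":[0,0,0],"angular":[0,0,0],"hand":0},{"translation":[0,0,0],"angular":[0,0,0],"hand":0}]'
python3 - <<'E'
from h import *
s=manip.get_state(); print(s['position'],s['qpos'])
im=manip.get_image('wrist')[:,:,::-1]; cv2.imwrite('pics/w1.png',im)
np.save('w1.npy',np.r_[s['position'],s['ee_rot']])
E
```

```text
clock: 0.98
position: [0.5143, 0.3315, 0.2913]
ee_rot: [-0.0, 0.707, 0.707, -0.0]
contact_force: [0.5, -0.1, 0.4]
width: 0.0851
gripper_force: 0.0
clock: 1.15
position: [0.5144, 0.3316, 0.291]
ee_rot: [0.0, 0.706, 0.708, -0.0]
contact_force: [1.0, -0.4, -0.7]
width: 0.0855
gripper_force: 0.0
[0.51441734 0.3315957  0.29102902] [ 4.59073355e-01  3.07571237e-01  1.31334361e+00 -2.30556283e-04
  1.52092872e+00  4.55806344e-01]
```

View pics/w1.png

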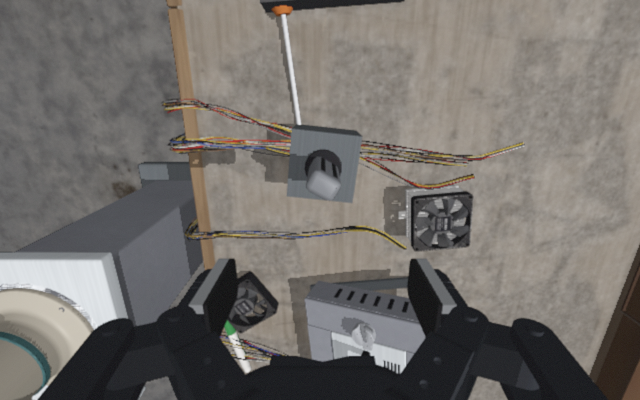

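Run:
```python
from h import *
w=cv2.imread('pics/w1.png'); cv2.imwrite('pics/crop2.png',crop(w,278,115,95,95,6))
v=np.load('w1.npy'); c=cam('wrist',dict(position=v[:3],ee_rot=v[3:]))
print(plane(c,(323,184),.156),plane(c,(322.5,166),.075),[plane(c,p,.07) for p in((291,123),(360,129),(354,201),(289,195))])
```

```text
[0.51412491 0.33453846 0.156     ] [0.51371587 0.33402916 0.075     ] [array([0.4764018 , 0.38435995, 0.07      ]), array([0.55799242, 0.3777571 , 0.07      ]), array([0.55433446, 0.28732533, 0.07      ]), array([0.47118943, 0.29510227, 0.07      ])]
```

View pics/crop2.png

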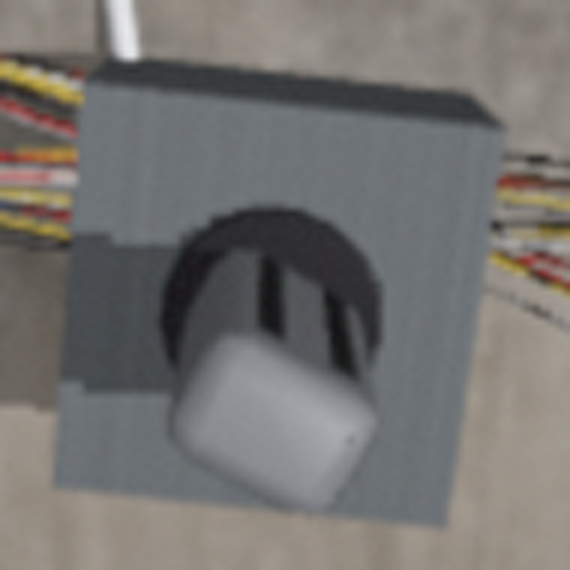

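Run:
```python
from h import *
v=np.load('w1.npy'); c=cam('wrist',dict(position=v[:3],ee_rot=v[3:]))
q=[plane(c,(278+x/6,115+y/6),.156) for x,y in((225,330),(381,405),(322,513),(168,437))]
print(np.array(q).round(4),np.mean(q,0)); q=np.array(q)
for a,b in((0,1),(3,2),(0,3),(1,2)):
    d=q[b]-q[a]; print(np.linalg.norm(d),np.degrees(np.arctan2(d[1],d[0])))
```

```text
[[0.507  0.3483 0.156 ]
 [0.5319 0.3361 0.156 ]
 [0.5227 0.3178 0.156 ]
 [0.4977 0.3306 0.156 ]] [0.51481377 0.33319814 0.156     ]
0.02771364577732447 -26.049166453081387
0.028062663495052494 -27.239036036703837
0.01990905558024652 -117.61082073414377
0.020485372847252135 -116.60746020574622
```

```bash
python3 -m handwheel '[{"translation":[0.002,0,0],"angular":[0,0,0],"hand":0},{"translation":[0,0,0.012],"angular":[0,0,-7],"hand":0},{"translation":[0,0,0.012],"angular":[0,0,-7],"hand":0},{"translation":[0,0,0.012],"angular":[0,0,-7],"hand":0},{"translation":[0,0,0.012],"angular":[0,0,-7],"hand":0},{"translation":[0,0,0.012],"angular":[0,0,-7],"hand":0},{"translation":[0,0,0.012],"angular":[0,0,-7],"hand":0},{"translation":[0,0,0.012],"angular":[0,0,-7],"hand":0},{"translation":[0,0,0.012],"angular":[0,0,-7],"hand":0},{"translation":[0,0,0.012],"angular":[0,0,-7.1],"hand":0}]' 80; python3 -m handwheel '[{"translation":[0,0,0.022],"angular":[0,0,0],"hand":0},{"translation":[0,0,0.022],"angular":[0,0,0],"hand":0},{"translation":[0,0,0.022],"angular":[0,0,0],"hand":0},{"translation":[0,0,0.021],"angular":[0,0,0],"hand":0},{"translation":[0,0,0],"angular":[0,0,0],"hand":0},{"translation":[0,0,0],"angular":[0,0,0],"hand":0}]'
```

```text
clock: 2.03
position: [0.5154, 0.3303, 0.1825]
ee_rot: [-0.0, 0.231, 0.973, -0.0]
contact_force: [0.3, 0.3, 0.4]
width: 0.0855
gripper_force: 0.0
clock: 2.53
position: [0.5147, 0.3304, 0.0953]
ee_rot: [-0.001, 0.233, 0.972, -0.001]
contact_force: [0.9, -0.1, -0.4]
width: 0.0854
gripper_force: 0.0
```

```bash
python3 -m handwheel '[{"translation":[0.001,0.003,0],"angular":[0,0,0],"hand":0},{"translation":[0,0,0],"angular":[0,0,0],"hand":1},{"translation":[0,0,0],"angular":[0,0,0],"hand":1},{"translation":[0,0,0],"angular":[0,0,0],"hand":1},{"translation":[0,0,0],"angular":[0,0,0],"hand":1},{"translation":[0,0,0],"angular":[0,0,0],"hand":1},{"translation":[0,0,0],"angular":[0,0,0],"hand":1},{"translation":[0,0,0],"angular":[0,0,0],"hand":1},{"translation":[0,0,0],"angular":[0,0,0],"hand":1}]' 80; python3 -m handwheel '[{"translation":[0,0,0],"angular":[0,0,0],"hand":1},{"translation":[0,0,0],"angular":[0,0,0],"hand":1}]' 80
```

```text
clock: 3.28
position: [0.5158, 0.3353, 0.0969]
ee_rot: [0.0, 0.233, 0.973, 0.0]
contact_force: [-0.3, 0.2, 4.4]
width: 0.0232
gripper_force: 78.1
clock: 3.45
position: [0.5158, 0.3353, 0.0969]
ee_rot: [0.0, 0.233, 0.973, 0.0]
contact_force: [-0.0, -0.4, 5.8]
width: 0.0229
gripper_force: 78.1
```

```bash
python3 -m handwheel '[{"translation":[0,0,-0.02],"angular":[0,0,0],"hand":1},{"translation":[0,0,-0.03],"angular":[0,0,0],"hand":1},{"translation":[0,0,-0.03],"angular":[0,0,0],"hand":1},{"translation":[0,0,-0.03],"angular":[0,0,0],"hand":1},{"translation":[0,0,-0.03],"angular":[0,0,0],"hand":1},{"translation":[0,0,-0.03],"angular":[0,0,0],"hand":1},{"translation":[0,0,-0.03],"angular":[0,0,0],"hand":1},{"translation":[0,0,0],"angular":[0,0,0],"hand":1}]' 80
cat >> h.py <<'E'
P=np.array([0.5834,0.0294,0.0918])
def target(p,b,alpha,h,tip=(0,0,.087)):
    "TCP pose with driver tip h above head top of cam at b, blade at alpha"
    z=-R.from_euler('z',p[2]).apply(N); x=R.from_euler('z',p[2]).apply(Y); x=R.from_rotvec(-z*alpha).apply(x)
    M=np.c_[x,np.cross(z,x),z]; return unit(p,0,b,.015+h)-M@np.array(tip),M
def delta(pos,M,s=None):
    s=s or manip.get_state(); M0=q2R(s['ee_rot'])
    return (M0.T@(pos-s['position'])).round(4),np.degrees(R.from_matrix(M0.T@M).as_rotvec()).round(2)
E
python3 - <<'E'
from h import *
s=manip.get_state(); print(s['position'],s['qpos'])
for h in(.04,): print(target(P,.075,.1,h),delta(*target(P,.075,.1,h)))
im=manip.get_image('wrist')[:,:,::-1]; cv2.imwrite('pics/w2.png',im)
E
```

```text
clock: 4.12
position: [0.5178, 0.3364, 0.3024]
ee_rot: [0.004, 0.233, 0.973, 0.004]
contact_force: [0.8, 0.3, -0.6]
width: 0.0231
gripper_force: 78.1
[0.51780447 0.33639858 0.30243885] [ 4.63479769e-01  3.06430130e-01  1.28779881e+00  4.89213988e-05
  1.53626289e+00 -6.37914944e-01]
(array([0.51676556, 0.09858285, 0.22269571]), array([[-0.18131197,  0.88883109,  0.42083876],
       [ 0.98252015,  0.18208023,  0.03874189],
       [-0.04219143,  0.42050693, -0.90630779]])) (array([-0.1061, -0.2133,  0.0785]), array([-21.34, -13.51,  51.25]))
```

```bash
python3 -m handwheel '[{"translation":[-0.0106,-0.0213,0],"angular":[0,0,0],"hand":1},{"translation":[-0.0106,-0.0213,0],"angular":[0,0,0],"hand":1},{"translation":[-0.0106,-0.0213,0],"angular":[0,0,0],"hand":1},{"translation":[-0.0106,-0.0213,0],"angular":[0,0,0],"hand":1},{"translation":[-0.0106,-0.0213,0],"angular":[0,0,0],"hand":1},{"translation":[-0.0106,-0.0213,0],"angular":[0,0,0],"hand":1},{"translation":[-0.0106,-0.0213,0],"angular":[0,0,0],"hand":1},{"translation":[-0.0106,-0.0213,0],"angular":[0,0,0],"hand":1},{"translation":[-0.0106,-0.0213,0],"angular":[0,0,0],"hand":1},{"translation":[-0.0106,-0.0213,0],"angular":[0,0,0],"hand":1}]' 80;  python3 -m handwheel '[{"translation":[0,0,0],"angular":[-2.37,-1.5,5.69],"hand":1},{"translation":[0,0,0],"angular":[-2.37,-1.5,5.69],"hand":1},{"translation":[0,0,0],"angular":[-2.37,-1.5,5.69],"hand":1},{"translation":[0,0,0],"angular":[-2.37,-1.5,5.69],"hand":1},{"translation":[0,0,0],"angular":[-2.37,-1.5,5.69],"hand":1},{"translation":[0,0,0],"angular":[-2.37,-1.5,5.69],"hand":1},{"translation":[0,0,0],"angular":[-2.37,-1.5,5.69],"hand":1},{"translation":[0,0,0],"angular":[-2.37,-1.5,5.69],"hand":1},{"translation":[0,0,0],"angular":[-2.37,-1.5,5.69],"hand":1},{"translation":[0,0,0],"angular":[0,0,0],"hand":1}]' 80
python3 - <<'E'
from h import *
s=manip.get_state(); print(s['position'],s['qpos'])
for h in(.04,.02): print(delta(*target(P,.075,.1,h)))
im=manip.get_image('wrist')[:,:,::-1]; cv2.imwrite('pics/w3.png',im)
np.save('w3.npy',np.r_[s['position'],s['ee_rot']])
c=cam('wrist',s)
print('cam',proj(c,unit(P,0,.075,.015)),'tip',proj(c,s['position']+q2R(s['ee_rot'])@[0,0,.087]))
E
```

```text
clock: 5.0
position: [0.5123, 0.096, 0.2939]
ee_rot: [-0.002, 0.233, 0.973, -0.001]
contact_force: [1.2, -0.7, -1.2]
width: 0.0234
gripper_force: 78.3
clock: 5.83
position: [0.5096, 0.0975, 0.2926]
ee_rot: [0.149, 0.622, 0.755, 0.145]
contact_force: [-0.2, -0.7, -2.1]
width: 0.0231
gripper_force: 78.3
[0.50963426 0.09754616 0.29258924] [ 0.0431324  -0.05825349  1.82174726  0.02037718  0.95915516 -0.1575862 ]
(array([ 0.0028, -0.0217,  0.0668]), array([-0.99,  0.08,  0.08]))
(array([ 0.0028, -0.0214,  0.0868]), array([-0.99,  0.08,  0.08]))
cam [[306.1712705  170.01718634]] tip [[323.586571   203.98627043]]
```

Run:
```python
from h import *
w=cv2.imread('pics/w3.png'); cv2.imwrite('pics/crop3.png',crop(w,240,100,200,150,4))
```

```text
(no output)
```

View pics/crop3.png

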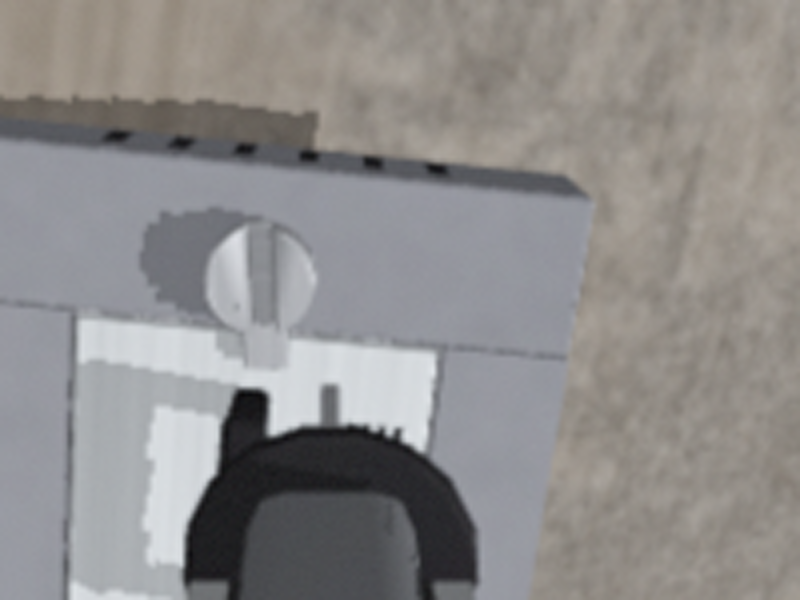

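Run:
```python
from h import *
v=np.load('w3.npy'); s=dict(position=v[:3],ee_rot=v[3:]); c=cam('wrist',s); M=q2R(s['ee_rot'])
for t in[(.009,-.002,.087),(.009,.002,.087),(.007,0,.087),(.011,0,.087)]: print(t,(proj(c,s['position']+M@t)-[240,100])*4)
# slot direction in face for observed px ends
n=R.from_euler('z',P[2]).apply(N); p0=unit(P,0,.075,.015)
def hit(px):
    K,e,Mc=c; d=Mc@np.linalg.solve(K,[px[0],px[1],1.]); return e+d*((p0-e)@n)/(d@n)
a,b=hit((240+262/4,100+222/4)),hit((240+263/4,100+322/4)); d=a-b; u=R.from_euler('z',P[2]).apply(U); y=R.from_euler('z',P[2]).apply(Y)
print(np.linalg.norm(d),'alpha',np.arctan2(-d@u,d@y),'centre off',((a+b)/2-p0)@u,((a+b)/2-p0)@y)
```

```text
(0.009, -0.002, 0.087) [[324.49896248 373.84359192]]
(0.009, 0.002, 0.087) [[344.3820498  373.85501922]]
(0.007, 0, 0.087) [[334.41938352 383.29144749]]
(0.011, 0, 0.087) [[334.46177213 364.35641008]]
0.029239524539565017 alpha 0.09389403664892652 centre off -0.0008038263987591914 0.0020883874801767253
```

```bash
cat >> h.py <<'E'
TIP=(-.002,-.001,.087)
P=P+[-.0007,.001,0]
E
python3 - <<'E'
from h import *
for h in(.012,): print(delta(*target(P,.075,.094,h,TIP)))
E
```

```text
(array([ 0.0063, -0.0222,  0.0948]), array([-0.94,  0.07,  0.65]))
```

```bash
python3 -m handwheel '[{"translation":[0.0013,-0.0044,0.019],"angular":[0,0,0],"hand":1},{"translation":[0.0013,-0.0044,0.019],"angular":[0,0,0],"hand":1},{"translation":[0.0013,-0.0044,0.019],"angular":[0,0,0],"hand":1},{"translation":[0.0012,-0.0045,0.019],"angular":[0,0,0],"hand":1},{"translation":[0.0012,-0.0045,0.019],"angular":[0,0,0],"hand":1},{"translation":[0,0,0],"angular":[-0.94,0.07,0.65],"hand":1},{"translation":[0,0,0],"angular":[0,0,0],"hand":1}]' 80
python3 - <<'E'
from h import *
s=manip.get_state()
for h in(.012,-.006): print(delta(*target(P,.075,.094,h,TIP),s))
im=manip.get_image('wrist')[:,:,::-1]; cv2.imwrite('pics/w4.png',im);cv2.imwrite('pics/crop4.png',crop(im,260,100,130,120,5))
E
```

```text
clock: 6.47
position: [0.5305, 0.1023, 0.1981]
ee_rot: [0.153, 0.624, 0.751, 0.153]
contact_force: [-0.3, 0.2, -1.1]
width: 0.0233
gripper_force: 78.1
(array([ 0.0009, -0.002 , -0.0005]), array([ 0.03,  0.03, -0.13]))
(array([ 0.0009, -0.002 ,  0.0175]), array([ 0.03,  0.03, -0.13]))
```

View pics/crop4.png

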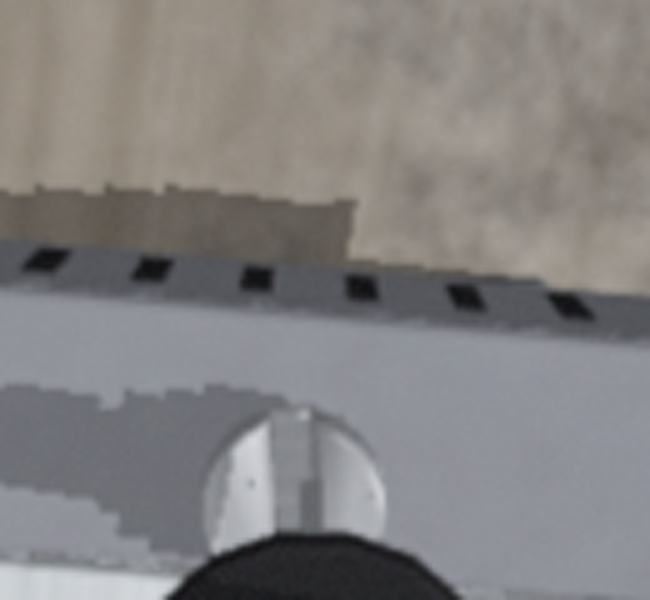

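```bash
python3 -m handwheel '[{"translation":[0.001,-0.0022,0],"angular":[0,0,0],"hand":1},{"translation":[0,0,0.005],"angular":[0,0,0],"hand":1},{"translation":[0,0,0.005],"angular":[0,0,0],"hand":1},{"translation":[0,0,0.003],"angular":[0,0,0],"hand":1},{"translation":[0,0,0.003],"angular":[0,0,0],"hand":1},{"translation":[0,0,0.002],"angular":[0,0,0],"hand":1},{"translation":[0,0,0],"angular":[0,0,0],"hand":1}]' 80
python3 - <<'E'
from h import *
s=manip.get_state()
print(s['contact_force'],s['moment'])
for h in(-.006,): print(delta(*target(P,.075,.094,h,TIP),s))
E
```

```text
clock: 7.1
position: [0.5365, 0.1039, 0.1869]
ee_rot: [0.156, 0.623, 0.75, 0.155]
contact_force: [-20.4, -2.5, 27.9]
width: 0.0229
gripper_force: 82.6
[-20.38350912  -2.48574249  27.93003543] [-0.34286263  1.79608591 -0.08232805]
(array([-0.    , -0.0029,  0.0048]), array([ 0.44,  0.1 , -0.09]))
```

```bash
python3 -m handwheel '[{"translation":[0,0,-0.01],"angular":[0,0,0],"hand":1},{"translation":[0,0,0],"angular":[0,0,0],"hand":1},{"translation":[0,0,0],"angular":[0,0,0],"hand":1}]' 80
python3 - <<'E'
from h import *
s=manip.get_state()
print(s['contact_force'],s['moment'])
for h in(-.006,): print(delta(*target(P,.075,.094,h,TIP),s))
im=manip.get_image('wrist')[:,:,::-1]; cv2.imwrite('pics/w5.png',im);cv2.imwrite('pics/crop5.png',crop(im,290,160,60,50,10))
E
```

```text
clock: 7.35
position: [0.5335, 0.1035, 0.1928]
ee_rot: [0.156, 0.624, 0.75, 0.155]
contact_force: [-1.1, 0.7, -2.3]
width: 0.0235
gripper_force: 78.3
[-1.05474759  0.71922161 -2.32146344] [-0.01847558  0.26967938  0.01822405]
(array([ 0.    , -0.0027,  0.0114]), array([ 0.42,  0.09, -0.16]))
```

View pics/crop5.png

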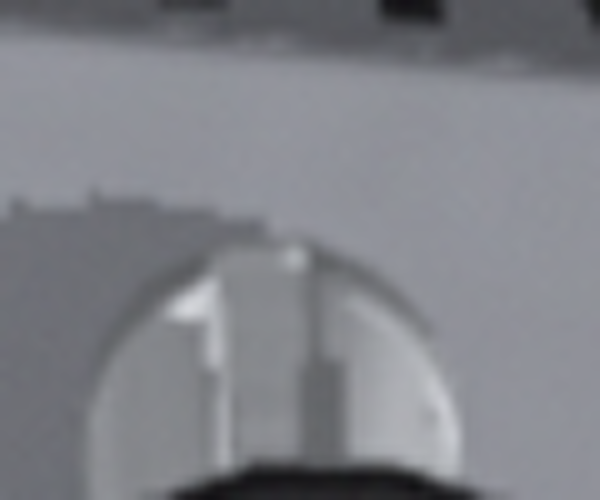

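```bash
python3 -m handwheel '[{"translation":[0,-0.0022,0],"angular":[0.2,0,0],"hand":1},{"translation":[0,-0.002,0],"angular":[0.2,0,0],"hand":1},{"translation":[0,0,0],"angular":[0,0,0],"hand":1},{"translation":[0,0,0],"angular":[0,0,0],"hand":1}]' 80
python3 - <<'E'
from h import *
s=manip.get_state()
print(s['contact_force'],s['moment'])
for h in(-.006,): print(delta(*target(P,.075,.094,h,TIP),s))
im=manip.get_image('wrist')[:,:,::-1]; cv2.imwrite('pics/w6.png',im)
g=im[193:205,300:345].mean(2).round().astype(int); print(g[::2])
E
```

```text
clock: 7.73
position: [0.5291, 0.1027, 0.1897]
ee_rot: [0.153, 0.625, 0.751, 0.152]
contact_force: [0.7, -0.1, -1.2]
width: 0.0234
gripper_force: 78.3
[ 0.69424046 -0.12430509 -1.19876722] [-0.04139002  0.26427575  0.01669676]
(array([-0.0001,  0.0027,  0.0105]), array([-0.15,  0.07, -0.17]))
[[111 112 113 114 112 113 113 110 101 101 112 126 134 136 136 140 163 192
  192 168 130 136 139 138 137 137 139 130 118 117 130 138 141 148 154 164
  172 167 154 135 131 143 148 146 146]
 [111 112 113 113 111 114 113 109 111 126 132 135 135 134 131 135 169 204
  195 169 129 128 129 130 132 139 138 133 118 116 129 141 146 150 157 163
  168 172 174 169 152 139 147 147 146]
 [111 112 112 112 112 115 112 109 132 138 135 135 136 136 135 135 168 202
  196 170 116 102 102 106 122 143 140 130 113 113 132 143 147 153 159 164
  170 173 176 183 187 164 155 148 147]
 [113 112 112 111 112 111 115 132 142 137 135 136 136 135 134 135 166 201
  196 171 117 101 104 104 121 142 136 132 120 113 132 147 149 156 160 166
  172 175 175 178 191 196 166 153 147]
 [112 112 113 111 111 112 125 144 140 137 135 134 136 136 146 165 181 199
  196 172 119 103 103 106 121 140 137 134 122 116 134 149 151 157 163 169
  174 175 176 176 179 196 202 153 146]
 [112 113 112 112 112 116 135 142 140 137 135 135 137 137 153 177 180 187
  195 175 120 103 103 105 122 145 144 139 124 114 135 152 154 158 165 171
  175 177 176 176 177 191 199 168 149]]
```

```bash
python3 -m handwheel '[{"translation":[0,0.001,0.003],"angular":[0,0,0],"hand":1},{"translation":[0,0,0.003],"angular":[0,0,0],"hand":1},{"translation":[0,0,0.003],"angular":[0,0,0],"hand":1},{"translation":[0,0,0.002],"angular":[0,0,0],"hand":1},{"translation":[0,0,0],"angular":[0,0,0],"hand":1}]' 80
python3 - <<'E'
from h import *
s=manip.get_state()
print(s['contact_force'],s['moment'])
for h in(-.006,): print(delta(*target(P,.075,.094,h,TIP),s))
E
```

```text
clock: 8.2
position: [0.5347, 0.1033, 0.1801]
ee_rot: [0.153, 0.625, 0.751, 0.152]
contact_force: [-0.1, -0.6, -2.2]
width: 0.023
gripper_force: 78.3
[-0.06600656 -0.56526242 -2.15531558] [-0.05579697  0.27384039  0.03035467]
(array([-0.0001,  0.0017, -0.0006]), array([-0.15,  0.07, -0.17]))
```

```bash
python3 -m handwheel '[{"translation":[0,0,0.001],"angular":[0,0,0],"hand":1},{"translation":[0.0001,-0.00025,0],"angular":[0,0,-7],"hand":1},{"translation":[0.0001,-0.00025,0],"angular":[0,0,-7],"hand":1},{"translation":[0.0001,-0.00025,0],"angular":[0,0,-7],"hand":1},{"translation":[0.0001,-0.00025,0],"angular":[0,0,-7],"hand":1},{"translation":[0.0001,-0.00025,0],"angular":[0,0,-7],"hand":1},{"translation":[0.0001,-0.00025,0],"angular":[0,0,-7],"hand":1},{"translation":[0.0001,-0.00025,0],"angular":[0,0,-7],"hand":1}]' 100
python3 - <<'E'
from h import *
s=manip.get_state()
print(s['contact_force'],s['moment'],s['qpos'])
n=-q2R(s['ee_rot'])[:,2]; print('axial moment',s['moment']@n)
for h in(-.006,): print(delta(*target(P,.075,.094+.855,h,TIP),s))
E
```

```text
clock: 8.87
position: [0.5337, 0.1029, 0.1792]
ee_rot: [0.203, 0.254, 0.943, 0.074]
contact_force: [0.3, -0.8, -2.4]
width: 0.0226
gripper_force: 96.5
[ 0.28823212 -0.80898208 -2.44072154] [-0.20295767  0.26004958 -0.16265922] [ 0.05237666  0.07062187  2.00116703  0.02501891  0.63488408 -1.00823341]
axial moment -0.0718233962416122
(array([-0.0007,  0.0009, -0.001 ]), array([-0.12,  0.01,  0.19]))
```

```bash
python3 -m handwheel '[{"translation":[0.0001,-0.00025,0],"angular":[0,0,-7],"hand":1},{"translation":[0.0001,-0.00025,0],"angular":[0,0,-7],"hand":1},{"translation":[0.0001,-0.00025,0],"angular":[0,0,-7],"hand":1},{"translation":[0.0001,-0.00025,0],"angular":[0,0,-7],"hand":1},{"translation":[0.0001,-0.00025,0],"angular":[0,0,-7],"hand":1},{"translation":[0.0001,-0.00025,0],"angular":[0,0,-7],"hand":1},{"translation":[0.0001,-0.00025,0],"angular":[0,0,-5],"hand":1},{"translation":[0,0,0],"angular":[0,0,0],"hand":1}]' 100
python3 - <<'E'
from h import *
s=manip.get_state()
print(s['contact_force'],s['moment'],s['qpos'])
n=-q2R(s['ee_rot'])[:,2]; print('axial moment',s['moment']@n)
for h in(-.006,): print(delta(*target(P,.075,.094+1.676,h,TIP),s))
E
```

```text
clock: 9.53
position: [0.5331, 0.101, 0.1788]
ee_rot: [0.216, -0.14, 0.966, -0.013]
contact_force: [1.0, -2.0, -3.0]
width: 0.0232
gripper_force: 96.5
[ 0.99117394 -1.97724923 -3.02739885] [-0.50950554  0.13790108 -0.356821  ] [ 0.04808685  0.06934488  2.00387509  0.02712447  0.63323938 -1.82979083]
axial moment -0.1143231334184775
(array([-0.0011,  0.0005, -0.001 ]), array([-0.13, -0.07, -0.1 ]))
```

```bash
python3 -m handwheel '[{"translation":[-0.0001,0.00018,0],"angular":[0,0,5],"hand":1},{"translation":[0,0,-0.008],"angular":[0,0,0],"hand":1},{"translation":[0,0,-0.012],"angular":[0,0,0],"hand":1},{"translation":[0,0,-0.015],"angular":[0,0,0],"hand":1},{"translation":[0,0,-0.015],"angular":[0,0,0],"hand":1},{"translation":[0,0,-0.015],"angular":[0,0,0],"hand":1},{"translation":[0,0,0],"angular":[0,0,7],"hand":1},{"translation":[0,0,0],"angular":[0,0,7],"hand":1},{"translation":[0,0,0],"angular":[0,0,7],"hand":1},{"translation":[0,0,0],"angular":[0,0,7],"hand":1}]' 100; python3 -m handwheel '[{"translation":[0,0,0],"angular":[0,0,7],"hand":1},{"translation":[0,0,0],"angular":[0,0,7],"hand":1},{"translation":[0,0,0],"angular":[0,0,7],"hand":1},{"translation":[0,0,0],"angular":[0,0,7],"hand":1},{"translation":[0,0,0],"angular":[0,0,7],"hand":1},{"translation":[0,0,0],"angular":[0,0,7],"hand":1},{"translation":[0,0,0],"angular":[0,0,7],"hand":1},{"translation":[0,0,0],"angular":[0,0,7],"hand":1},{"translation":[0,0,0],"angular":[0,0,7],"hand":1},{"translation":[0,0,0],"angular":[0,0,0],"hand":1}]'  100
python3 - <<'E'
from h import *
s=manip.get_state()
for b in(.075,-.075): print(delta(*target(P,b,.094,.035,TIP),s))
im=manip.get_image('wrist')[:,:,::-1]; cv2.imwrite('pics/w7.png',im)
E
```

```text
clock: 10.37
position: [0.5052, 0.0995, 0.2386]
ee_rot: [0.21, 0.143, 0.966, 0.051]
contact_force: [-0.3, -0.3, -1.3]
width: 0.0229
gripper_force: 96.7
clock: 11.2
position: [0.5053, 0.0995, 0.2383]
ee_rot: [0.153, 0.625, 0.75, 0.153]
contact_force: [-0.4, -0.6, -0.7]
width: 0.0228
gripper_force: 96.7
(array([0.0008, 0.004 , 0.0237]), array([-0.04,  0.06, -0.26]))
(array([-0.1486, -0.0093,  0.0239]), array([-0.04,  0.06, -0.26]))
```

```bash
python3 -m handwheel '[{"translation":[-0.0186,-0.0014,0],"angular":[0,0,0],"hand":1},{"translation":[-0.0186,-0.0014,0],"angular":[0,0,0],"hand":1},{"translation":[-0.0186,-0.0014,0],"angular":[0,0,0],"hand":1},{"translation":[-0.0186,-0.0014,0],"angular":[0,0,0],"hand":1},{"translation":[-0.0186,-0.0014,0],"angular":[0,0,0],"hand":1},{"translation":[-0.0186,-0.0014,0],"angular":[0,0,0],"hand":1},{"translation":[-0.0186,-0.0014,0.01],"angular":[0,0,0],"hand":1},{"translation":[-0.0186,-0.0014,0.014],"angular":[0,0,0],"hand":1},{"translation":[0,0,0],"angular":[0,0,0],"hand":1},{"translation":[0,0,0],"angular":[0,0,0],"hand":1}]'  100
python3 - <<'E'
from h import *
s=manip.get_state(); np.save('w8.npy',np.r_[s['position'],s['ee_rot']])
print(s['qpos'])
for b in(-.075,): print(delta(*target(P,b,.094,.035,TIP),s))
im=manip.get_image('wrist')[:,:,::-1]; cv2.imwrite('pics/w8.png',im)
c=cam('wrist',s); print(proj(c,unit(P,0,-.075,.015)), proj(c,unit(P,0,.075,.015)))
a=crop(im,260,120,130,100,6); cv2.imwrite('pics/crop8.png',a)
im=cv2.imread('pics/w8.png'); b=crop(im,260,0,130,60,6); cv2.imwrite('pics/crop8.png',crop(im,270,40,120,180,3.3) if 0 else np.vstack([crop(im,270,0,130,50,5.5)[:, :],crop(im,270,150,130,55,5.5)]))
E
```

```text
clock: 12.08
position: [0.5311, -0.0488, 0.2165]
ee_rot: [0.153, 0.625, 0.751, 0.152]
contact_force: [-0.0, -0.4, -1.8]
width: 0.0229
gripper_force: 96.7
[-0.34525236  0.02005259  1.9492076   0.2511729   0.79059713 -0.67081687]
(array([ 0.001 ,  0.0023, -0.0011]), array([-0.16,  0.06, -0.15]))
[[325.20710568 192.38746261]] [[343.96122595   5.18452375]]
```

View pics/crop8.png

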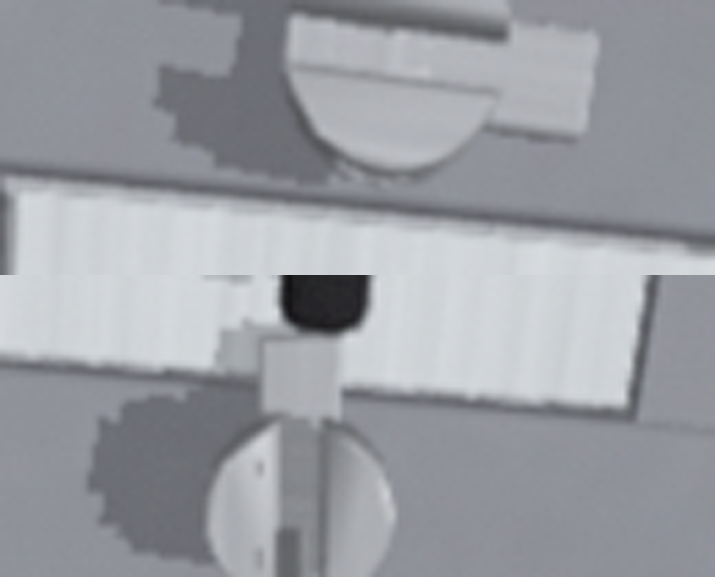

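```bash
python3 -m handwheel '[{"translation":[0.001,0.0024,0],"angular":[0,0,0],"hand":1},{"translation":[0,0,0.01],"angular":[0,0,0],"hand":1},{"translation":[0,0,0.01],"angular":[0,0,0],"hand":1},{"translation":[0,0,0.008],"angular":[0,0,0],"hand":1},{"translation":[0,0,0],"angular":[0,0,0],"hand":1},{"translation":[0,0,0],"angular":[0,0,0],"hand":1}]'  100
python3 - <<'E'
from h import *
s=manip.get_state()
for b in(-.075,): print(delta(*target(P,b,.094,-.006,TIP),s))
im=manip.get_image('wrist')[:,:,::-1]; cv2.imwrite('pics/w9.png',im)
c=cam('wrist',s); print(proj(c,unit(P,0,-.075,.015)), proj(c,s['position']+q2R(s['ee_rot'])@[.007,-.001,.087]))
g=im[185:205,302:347].mean(2).round().astype(int); print(g[::2])
E
```

```text
clock: 12.63
position: [0.5447, -0.0451, 0.1915]
ee_rot: [0.152, 0.625, 0.751, 0.152]
contact_force: [-0.1, 0.2, -1.1]
width: 0.0227
gripper_force: 96.7
(array([-0.0012,  0.0001,  0.0113]), array([-0.19, -0.  , -0.14]))
[[322.80032559 205.41407008]] [[322.34893017 195.79910716]]
[[110 110 108 110 109 108 109 109 109 108 107 113 134 156 159 157 159 163
  170 171 173 172 171 172 172 173 172 172 151 143 144 143 142 143 142 143
  143 142 142 142 141 141 140 140 139]
 [108 109 110 109 110 108 109 109 110 110 106 105 107 106 115 118 121 132
  136 136 136 137 151 163 134 117 129 141 136 136 142 143 142 143 142 142
  144 144 144 144 145 144 144 144 144]
 [109 109 108 110 110 108 108 103  99  93  92  98 106 133 167 165 126 130
  132 132 132 133 142 151 125 108 111 114 113 106 118 136 136 141 143 142
  144 144 144 145 146 145 144 144 143]
 [109 109 110 109 108 105  98  96 100 108 134 167 195 200 188 162 121 132
  132 132 132 132 132 127 113 115 123 130 136 140 130 120 114 124 137 143
  144 145 145 145 145 144 145 144 144]
 [109 109 108 106 101  96 101 111 124 130 131 135 167 198 186 161 125 13
[... 350 characters left out ...]
0 162 195 187 162 124 123
  104 100  98 101 118 133 111 114 129 138 141 148 154 159 164 168 170 166
  153 142 144 145 145 145 145 145 144]
 [108 107 111 127 135 133 130 131 131 131 130 130 151 183 188 161 123 124
  103 100 100 101 117 133 111 115 133 141 144 150 156 161 167 170 172 177
  178 156 147 144 144 145 144 144 144]
 [108 108 121 138 136 132 131 131 132 132 130 130 131 156 186 162 123 122
  105 100 102 101 117 131 112 118 135 143 146 152 159 164 169 172 171 176
  188 186 151 141 144 144 144 144 143]
 [107 114 135 140 135 132 130 132 132 132 131 130 130 157 185 163 128 127
  107 100 100 100 118 133 114 119 140 147 150 155 161 166 171 172 170 173
  184 194 174 145 143 143 144 143 144]]
```

```bash
python3 -m handwheel '[{"translation":[-0.0005,0,0.004],"angular":[0,0,0],"hand":1},{"translation":[-0.0005,0,0.003],"angular":[0,0,0],"hand":1},{"translation":[0,0,0.003],"angular":[0,0,0],"hand":1},{"translation":[0,0,0.002],"angular":[0,0,0],"hand":1},{"translation":[0,0,0],"angular":[0,0,0],"hand":1}]'  100
python3 - <<'E'
from h import *
s=manip.get_state(); print(s['moment'])
for b in(-.075,): print(delta(*target(P,b,.094,-.006,TIP),s))
E
```

```text
clock: 13.1
position: [0.5502, -0.0463, 0.1813]
ee_rot: [0.153, 0.625, 0.75, 0.152]
contact_force: [0.1, 0.7, -1.3]
width: 0.0228
gripper_force: 96.9
[-0.02579378  0.31831917  0.01607639]
(array([ 0.0005, -0.0003, -0.0002]), array([-0.12,  0.06, -0.18]))
```

```bash
python3 -m handwheel '[{"translation":[0,0,0.001],"angular":[0,0,0],"hand":1},{"translation":[0.0001,-0.00025,0],"angular":[0,0,-7],"hand":1},{"translation":[0.0001,-0.00025,0],"angular":[0,0,-7],"hand":1},{"translation":[0.0001,-0.00025,0],"angular":[0,0,-7],"hand":1},{"translation":[0.0001,-0.00025,0],"angular":[0,0,-7],"hand":1},{"translation":[0.0001,-0.00025,0],"angular":[0,0,-7],"hand":1},{"translation":[0.0001,-0.00025,0],"angular":[0,0,-7],"hand":1},{"translation":[0.0001,-0.00025,0],"angular":[0,0,-7],"hand":1}]' 100
python3 - <<'E'
from h import *
s=manip.get_state()
print(s['contact_force'],s['moment'],s['qpos'])
n=-q2R(s['ee_rot'])[:,2]; print('axial moment',s['moment']@n)
for h in(-.006,): print(delta(*target(P,-.075,.094+.855,h,TIP),s))
E
```

```text
clock: 13.77
position: [0.5485, -0.0469, 0.1798]
ee_rot: [0.202, 0.254, 0.943, 0.074]
contact_force: [-0.8, -0.8, -2.1]
width: 0.0229
gripper_force: 96.7
[-0.79877292 -0.81961889 -2.12929303] [-0.37004167  0.4740594  -0.30694496] [-0.32518695  0.08411721  1.98343641  0.26782526  0.69031556 -1.54310879]
axial moment -0.14086600168509383
(array([ 0.0005,  0.0006, -0.0009]), array([-0.17, -0.05,  0.2 ]))
```

```bash
python3 -m handwheel '[{"translation":[0.0001,-0.00025,0],"angular":[0,0,-7],"hand":1},{"translation":[0.0001,-0.00025,0],"angular":[0,0,-7],"hand":1},{"translation":[0.0001,-0.00025,0],"angular":[0,0,-7],"hand":1},{"translation":[0.0001,-0.00025,0],"angular":[0,0,-7],"hand":1},{"translation":[0.0001,-0.00025,0],"angular":[0,0,-7],"hand":1},{"translation":[0.0001,-0.00025,0],"angular":[0,0,-7],"hand":1},{"translation":[0.0001,-0.00025,0],"angular":[0,0,-5],"hand":1},{"translation":[0,0,0],"angular":[0,0,0],"hand":1}]' 100
python3 - <<'E'
from h import *
s=manip.get_state()
print(s['contact_force'],s['moment'],s['qpos'])
n=-q2R(s['ee_rot'])[:,2]; print('axial moment',s['moment']@n)
for h in(-.006,): print(delta(*target(P,-.075,.094+1.676,h,TIP),s))
E
python3 -m handwheel '[{"translation":[-0.0001,0.00018,0],"angular":[0,0,5],"hand":1},{"translation":[0,0,-0.008],"angular":[0,0,0],"hand":1},{"translation":[0,0,-0.012],"angular":[0,0,0],"hand":1},{"translation":[0,0,-0.015],"angular":[0,0,0],"hand":1},{"translation":[0,0,-0.015],"angular":[0,0,0],"hand":1},{"translation":[0,0,-0.02],"angular":[0,0,0],"hand":1},{"translation":[0,0,-0.02],"angular":[0,0,0],"hand":1},{"translation":[0,0,-0.015],"angular":[0,0,0],"hand":1},{"translation":[0,0,0],"angular":[0,0,0],"hand":1}]' 100
python3 - <<'E'
from h import *
s=manip.get_state(); np.save('w10.npy',np.r_[s['position'],s['ee_rot']])
im=manip.get_image('wrist')[:,:,::-1]; cv2.imwrite('pics/w10.png',im)
sc=manip.get_image('scene')[:,:,::-1]; cv2.imwrite('pics/s10.png',sc)
cv2.imwrite('pics/crop10.png',crop(np.ascontiguousarray(sc),285,130,110,90,7))
# stand target: grip pose orientation as at grasp
M=q2R(np.array([0,.233,.9725,0])); pos=np.array([.5158,.3353,.302])
print(delta(pos,M,s))
E
```

```text
clock: 14.43
position: [0.548, -0.0484, 0.1795]
ee_rot: [0.215, -0.14, 0.966, -0.012]
contact_force: [0.2, -1.9, -2.4]
width: 0.0228
gripper_force: 96.6
[ 0.23227876 -1.85975976 -2.38096726] [-0.298724    0.48832074 -0.15125561] [-0.32957067  0.08381313  1.98489051  0.27123047  0.68965866 -2.36527444]
axial moment -0.029799229531185276
(array([ 0.0002,  0.001 , -0.0009]), array([-0.09, -0.12, -0.12]))
clock: 15.18
position: [0.505, -0.0524, 0.2794]
ee_rot: [0.219, -0.098, 0.971, -0.004]
contact_force: [1.2, -0.2, -1.4]
width: 0.023
gripper_force: 96.8
(array([-0.0934,  0.3771, -0.0024]), array([ 5.53, 25.2 , 37.8 ]))
```

View pics/crop10.png

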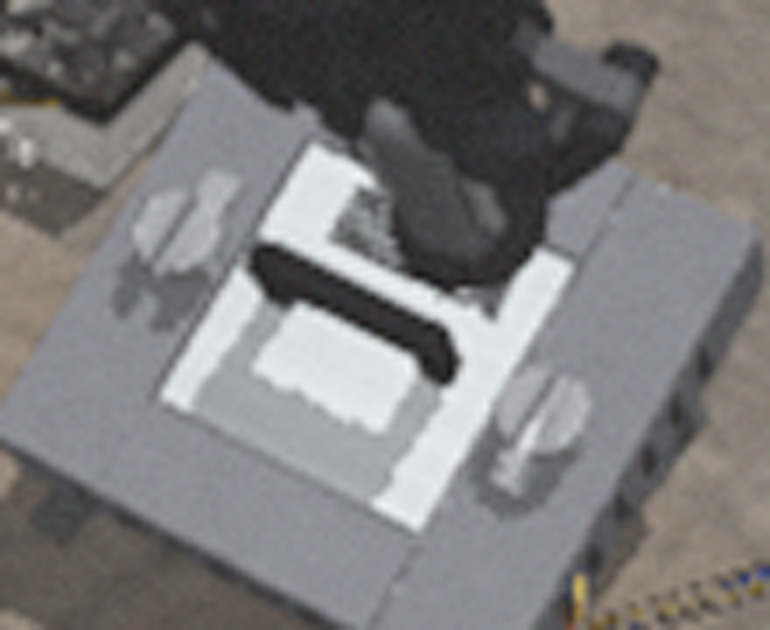

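```bash
python3 -m handwheel '[{"translation":[0,0,-0.003],"angular":[0.79,3.6,5.4],"hand":1},{"translation":[0,0,-0.003],"angular":[0.79,3.6,5.4],"hand":1},{"translation":[0,0,-0.003],"angular":[0.79,3.6,5.4],"hand":1},{"translation":[0,0,-0.003],"angular":[0.79,3.6,5.4],"hand":1},{"translation":[0,0,-0.003],"angular":[0.79,3.6,5.4],"hand":1},{"translation":[0,0,-0.003],"angular":[0.79,3.6,5.4],"hand":1},{"translation":[0,0,-0.003],"angular":[0.79,3.6,5.4],"hand":1}]' 100
python3 -m handwheel '[{"translation":[0.0148,0.0312,0],"angular":[0,0,0],"hand":1},{"translation":[0.0148,0.0312,0],"angular":[0,0,0],"hand":1},{"translation":[0.0148,0.0312,0],"angular":[0,0,0],"hand":1},{"translation":[0.0148,0.0312,0],"angular":[0,0,0],"hand":1},{"translation":[0.0148,0.0312,0],"angular":[0,0,0],"hand":1},{"translation":[0.0148,0.0312,0],"angular":[0,0,0],"hand":1},{"translation":[0.0148,0.0312,0],"angular":[0,0,0],"hand":1},{"translation":[0.0148,0.0312,0],"angular":[0,0,0],"hand":1},{"translation":[0.0148,0.0312,0],"angular":[0,0,0],"hand":1},{"translation":[0.0148,0.0312,0],"angular":[0,0,0],"hand":1}]' 100
python3 - <<'E'
from h import *
s=manip.get_state();print(s['qpos'])
M=q2R(np.array([0,.233,.9725,0])); pos=np.array([.5158,.3353,.302])
print(delta(pos,M,s))
E
```

```text
clock: 15.87
position: [0.4992, -0.051, 0.2941]
ee_rot: [-0.006, 0.235, 0.972, 0.001]
contact_force: [-0.8, -1.0, -0.7]
width: 0.0233
gripper_force: 96.8
clock: 16.7
position: [0.5081, 0.2956, 0.2942]
ee_rot: [-0.005, 0.233, 0.973, -0.0]
contact_force: [0.6, 0.1, -0.5]
width: 0.0231
gripper_force: 96.9
[ 0.40497695  0.27232495  1.35629999  0.00563178  1.52066842 -0.69663477]
(array([ 0.0112,  0.0389, -0.0078]), array([-0.13, -0.53,  0.05]))
```

```bash
python3 -m handwheel '[{"translation":[0.0056,0.0194,0],"angular":[0,-0.5,0],"hand":1},{"translation":[0.0056,0.0194,0.02],"angular":[0,0,0],"hand":1},{"translation":[0,0,0.03],"angular":[0,0,0],"hand":1},{"translation":[0,0,0.03],"angular":[0,0,0],"hand":1},{"translation":[0,0,0.022],"angular":[0,0,0],"hand":1},{"translation":[0,0,0],"angular":[0,0,0],"hand":1},{"translation":[0,0,0],"angular":[0,0,0],"hand":1}]' 100
python3 - <<'E'
from h import *
s=manip.get_state()
M=q2R(np.array([0,.233,.9725,0])); pos=np.array([.5158,.3353,.0969])
print(delta(pos,M,s))
E
```

```text
clock: 17.28
position: [0.5152, 0.3329, 0.1917]
ee_rot: [-0.001, 0.233, 0.973, -0.002]
contact_force: [0.1, 0.8, -0.1]
width: 0.0226
gripper_force: 97.1
(array([0.0004, 0.0029, 0.0948]), array([-0.26, -0.11,  0.03]))
```

Aligned; lower to just above seating, then check the force.

```bash
python3 -m handwheel '[{"translation":[0,0.0025,0.015],"angular":[0,0,0],"hand":1},{"translation":[0,0,0.018],"angular":[0,0,0],"hand":1},{"translation":[0,0,0.018],"angular":[0,0,0],"hand":1},{"translation":[0,0,0.018],"angular":[0,0,0],"hand":1},{"translation":[0,0,0.013],"angular":[0,0,0],"hand":1},{"translation":[0,0,0.005],"angular":[0,0,0],"hand":1},{"translation":[0,0,0],"angular":[0,0,0],"hand":1}]' 100
python3 - <<'E'
from h import *
s=manip.get_state()
M=q2R(np.array([0,.233,.9725,0])); pos=np.array([.5158,.3353,.0969])
print(delta(pos,M,s))
E
```

```text
clock: 17.87
position: [0.5178, 0.3352, 0.1072]
ee_rot: [0.0, 0.233, 0.972, -0.0]
contact_force: [-0.2, 0.0, -1.7]
width: 0.0227
gripper_force: 97.1
(array([ 0.0018, -0.0008,  0.0103]), array([-0.03,  0.07,  0.  ]))
```

```bash
python3 -m handwheel '[{"translation":[0.001,0,0.004],"angular":[0,0,0],"hand":1},{"translation":[0,0,0.003],"angular":[0,0,0],"hand":1},{"translation":[0,0,0.002],"angular":[0,0,0],"hand":1},{"translation":[0,0,0.001],"angular":[0,0,0],"hand":1},{"translation":[0,0,0],"angular":[0,0,0],"hand":1}]' 100
python3 - <<'E'
from h import *
s=manip.get_state()
M=q2R(np.array([0,.233,.9725,0])); pos=np.array([.5158,.3353,.0969])
print(delta(pos,M,s))
E
```

```text
clock: 18.28
position: [0.5165, 0.3356, 0.0972]
ee_rot: [0.001, 0.233, 0.973, -0.0]
contact_force: [-0.5, 0.5, -1.5]
width: 0.0232
gripper_force: 97.1
(array([ 0.0005, -0.0005,  0.0003]), array([-0.03,  0.08,  0.01]))
```

```bash
python3 -m handwheel '[{"translation":[0,0,0.001],"angular":[0,0,0],"hand":1},{"translation":[0,0,0.001],"angular":[0,0,0],"hand":1},{"translation":[0,0,0],"angular":[0,0,0],"hand":1}]' 100
python3 -m handwheel '[{"translation":[0,0,0.001],"angular":[0,0,0],"hand":1},{"translation":[0,0,0.001],"angular":[0,0,0],"hand":1},{"translation":[0,0,0],"angular":[0,0,0],"hand":1}]' 100
```

```text
clock: 18.53
position: [0.5167, 0.3356, 0.097]
ee_rot: [0.001, 0.233, 0.973, -0.0]
contact_force: [-3.4, -1.1, 7.2]
width: 0.0226
gripper_force: 98.4
clock: 18.78
position: [0.5167, 0.3356, 0.0969]
ee_rot: [0.001, 0.233, 0.973, 0.0]
contact_force: [-4.8, -2.5, 17.0]
width: 0.0233
gripper_force: 99.7
```

```bash
python3 -m handwheel '[{"translation":[0,0,-0.003],"angular":[0,0,0],"hand":1},{"translation":[0,0,0],"angular":[0,0,0],"hand":0},{"translation":[0,0,0],"angular":[0,0,0],"hand":0},{"translation":[0,0,0],"angular":[0,0,0],"hand":0},{"translation":[0,0,0],"angular":[0,0,0],"hand":0},{"translation":[0,0,0],"angular":[0,0,0],"hand":0},{"translation":[0,0,0],"angular":[0,0,0],"hand":0},{"translation":[0,0,0],"angular":[0,0,0],"hand":0},{"translation":[0,0,0],"angular":[0,0,0],"hand":0}]' 60
python3 -m handwheel '[{"translation":[0,0,-0.02],"angular":[0,0,0],"hand":0},{"translation":[0,0,-0.03],"angular":[0,0,0],"hand":0},{"translation":[0,0,-0.03],"angular":[0,0,0],"hand":0},{"translation":[0,0,-0.03],"angular":[0,0,0],"hand":0},{"translation":[0,0,-0.03],"angular":[0,0,0],"hand":0},{"translation":[0,0,-0.03],"angular":[0,0,0],"hand":0},{"translation":[0,0,-0.02],"angular":[0,0,0],"hand":0},{"translation":[0,0,0],"angular":[0,0,0],"hand":0}]' 60
python3 - <<'E'
from h import *
s=manip.get_state(); im=manip.get_image('wrist')[:,:,::-1]; cv2.imwrite('pics/w11.png',im); c=cam('wrist',s)
print(proj(c,[[.514,.334,.156],[.514,.334,.076]]))
sc=manip.get_image('scene')[:,:,::-1]; s0=cv2.imread('pics/scene0.png')
d=np.abs(sc[105:185,205:270].astype(int)-s0[105:185,205:270]).max(2); print('scene diff near driver',(d>60).sum(), np.argwhere(d>60)[:10].tolist())
# handle grasp pose: tool z=-N, tool y = unit x (close along U)
z=-R.from_euler('z',P[2]).apply(N); x=R.from_euler('z',P[2]).apply(Y); M=np.c_[x,np.cross(z,x),z]
g=unit(P,0,0,.030); print('handle',g)
pos=g-M@[0,0,-.019]; print('TCP at grasp',pos)
hov=pos-.09*z; print('hover',hov,delta(hov,M,s))
E
```

```text
clock: 19.53
position: [0.5164, 0.3355, 0.0959]
ee_rot: [0.0, 0.233, 0.972, -0.001]
contact_force: [-0.4, 0.4, 0.5]
width: 0.0855
gripper_force: 0.0
clock: 20.2
position: [0.5184, 0.3369, 0.2917]
ee_rot: [0.004, 0.233, 0.972, 0.003]
contact_force: [1.4, 0.8, 0.4]
width: 0.0852
gripper_force: 0.0
[[317.68686879 184.62319136]
 [318.13481507 165.86436849]]
scene diff near driver 0 []
handle [0.57007484 0.02923774 0.12118923]
TCP at grasp [0.57807077 0.02997384 0.10396939]
hover [0.54019529 0.02648707 0.18553709] (array([-0.1592, -0.2677,  0.1053]), array([-22.23, -12.44,  56.87]))
```

```bash
python3 -m handwheel '[{"translation":[-0.0159,-0.0268,0],"angular":[0,0,0],"hand":0},{"translation":[-0.0159,-0.0268,0],"angular":[0,0,0],"hand":0},{"translation":[-0.0159,-0.0268,0],"angular":[0,0,0],"hand":0},{"translation":[-0.0159,-0.0268,0],"angular":[0,0,0],"hand":0},{"translation":[-0.0159,-0.0268,0],"angular":[0,0,0],"hand":0},{"translation":[-0.0159,-0.0268,0],"angular":[0,0,0],"hand":0},{"translation":[-0.0159,-0.0268,0],"angular":[0,0,0],"hand":0},{"translation":[-0.0159,-0.0268,0],"angular":[0,0,0],"hand":0},{"translation":[-0.0159,-0.0268,0],"angular":[0,0,0],"hand":0},{"translation":[-0.0159,-0.0268,0],"angular":[0,0,0],"hand":0}]' 80
python3 -m handwheel '[{"translation":[0,0,0],"angular":[-2.47,-1.38,6.32],"hand":0},{"translation":[0,0,0],"angular":[-2.47,-1.38,6.32],"hand":0},{"translation":[0,0,0],"angular":[-2.47,-1.38,6.32],"hand":0},{"translation":[0,0,0],"angular":[-2.47,-1.38,6.32],"hand":0},{"translation":[0,0,0],"angular":[-2.47,-1.38,6.32],"hand":0},{"translation":[0,0,0],"angular":[-2.47,-1.38,6.32],"hand":0},{"translation":[0,0,0],"angular":[-2.47,-1.38,6.32],"hand":0},{"translation":[0,0,0],"angular":[-2.47,-1.38,6.32],"hand":0},{"translation":[0,0,0],"angular":[-2.47,-1.38,6.32],"hand":0},{"translation":[0,0,0],"angular":[0,0,0],"hand":0}]' 80
cat >> h.py <<'E'
def htarget(p,back=0,up=.013):
    z=-R.from_euler('z',p[2]).apply(N); x=R.from_euler('z',p[2]).apply(Y); M=np.c_[x,np.cross(z,x),z]
    return unit(p,0,0,up+back),M
E
python3 - <<'E'
from h import *
s=manip.get_state(); print(s['qpos']); c=cam('scene'); print(plane(c,(437,232),0),plane(c,(333,280),0),plane(c,(472,250),0))
print(delta(*htarget(P,.06),s),delta(*htarget(P,0),s))
E
```

```text
clock: 21.13
position: [0.5355, 0.0234, 0.2843]
ee_rot: [-0.002, 0.233, 0.972, -0.001]
contact_force: [1.3, -0.1, -0.7]
width: 0.0853
gripper_force: 0.0
clock: 21.97
position: [0.533, 0.0256, 0.2831]
ee_rot: [0.142, 0.659, 0.722, 0.154]
contact_force: [-0.1, 0.5, 0.0]
width: 0.0854
gripper_force: 0.0
[-0.1484422  -0.03100398  1.82072481  0.11792677  0.94436236 -0.28867439]
[ 0.668085   -0.22814274  0.        ] [ 0.39716733 -0.10900957  0.        ] [ 6.74883173e-01 -3.19016592e-01  1.11022302e-16]
(array([ 0.0004, -0.0328,  0.12  ]), array([-0.87,  0.12, -0.03])) (array([ 0.0006, -0.0319,  0.18  ]), array([-0.87,  0.12, -0.03]))
```

```bash
python3 -m handwheel '[{"translation":[0,-0.0066,0.024],"angular":[0,0,0],"hand":0},{"translation":[0,-0.0066,0.024],"angular":[0,0,0],"hand":0},{"translation":[0,-0.0066,0.024],"angular":[0,0,0],"hand":0},{"translation":[0,-0.0066,0.024],"angular":[0,0,0],"hand":0},{"translation":[0,-0.0066,0.024],"angular":[0,0,0],"hand":0},{"translation":[0,0,0],"angular":[-0.87,0.1,0],"hand":0},{"translation":[0,0,0],"angular":[0,0,0],"hand":0}]' 80
python3 - <<'E'
from h import *
s=manip.get_state(); print(delta(*htarget(P,0),s))
im=manip.get_image('wrist')[:,:,::-1]; cv2.imwrite('pics/w12.png',im); c=cam('wrist',s)
print(proj(c,[unit(P,0,b,.036) for b in(.04,0,-.04)]))
# bar: near-black blob
m=(im.max(2)<45).astype(np.uint8); n,l,st,ce=cv2.connectedComponentsWithStats(m)
for i in range(1,n):
    if st[i,4]>60: print(st[i],ce[i].round(1))
E
```

```text
clock: 22.55
position: [0.5544, 0.0264, 0.1608]
ee_rot: [0.146, 0.657, 0.722, 0.16]
contact_force: [0.3, -0.6, 0.4]
width: 0.0855
gripper_force: 0.0
(array([ 0.0014, -0.0024,  0.0596]), array([-0.02, -0.02,  0.14]))
[[320.19627738 168.00840805]
 [320.14596268 227.93148981]
 [320.10186952 280.44492263]]
[   0   18  108  114 1066] [55.2 69.9]
[ 29  59  24  21 112] [43.1 69.6]
[ 18  88  25  16 109] [31.9 96.2]
[64 91 10 26 92] [ 68.4 104.7]
[  0  94  29  32 241] [ 12.1 109. ]
[ 20 117  21  16  69] [ 32.4 125.2]
[ 57 128  15  16  66] [ 64.4 134.4]
[  0 158  51  10 199] [ 20.2 163.6]
[ 308  162   20  118 2125] [318.1 220.4]
[  0 172  31  17 170] [  9.9 179.6]
[351 174   4  71 103] [352.7 208. ]
[358 174   4  71 102] [359.4 205.7]
[364 174   5  71 100] [365.8 207.7]
[370 174   6  71 101] [372.3 208.8]
[376 174   6  71 102] [379.  207.2]
[  0 220  88  26 233] [ 45.2 235. ]
[   39   259   569   141 34832] [320.8 357.8]
[ 51 307  47  17 123] [ 69.5 312.7]
[  0 319  56  11 114] [ 31.6 324.1]
[  2 327  50  12  79] [ 29.7 332.4]
[ 28 346  16  20 108] [ 34.8 355.1]
```

```bash
python3 -m handwheel '[{"translation":[0.001,-0.0034,0],"angular":[0,0,0],"hand":0},{"translation":[0,0,0.015],"angular":[0,0,0],"hand":0},{"translation":[0,0,0.015],"angular":[0,0,0],"hand":0},{"translation":[0,0,0.015],"angular":[0,0,0],"hand":0},{"translation":[0,0,0.012],"angular":[0,0,0],"hand":0},{"translation":[0,0,0],"angular":[0,0,0],"hand":0},{"translation":[0,0,0],"angular":[0,0,0],"hand":0}]' 80
python3 - <<'E'
from h import *
s=manip.get_state(); print(delta(*htarget(P,0),s))
im=manip.get_image('wrist')[:,:,::-1]; cv2.imwrite('pics/w13.png',im); c=cam('wrist',s)
print(proj(c,[unit(P,0,b,.036) for b in(.04,0,-.04)]))
m=(im.max(2)<45).astype(np.uint8); n,l,st,ce=cv2.connectedComponentsWithStats(m)
for i in range(1,n):
    if st[i,4]>1000: print(st[i],ce[i].round(1))
E
```

```text
clock: 23.18
position: [0.5778, 0.029, 0.1116]
ee_rot: [0.149, 0.657, 0.721, 0.162]
contact_force: [-0.5, -0.5, 0.7]
width: 0.0856
gripper_force: 0.0
(array([ 0.0009, -0.003 ,  0.005 ]), array([0.38, 0.09, 0.11]))
[[318.4353765  197.14021486]
 [318.56866597 275.73661997]
 [318.67998197 341.3760023 ]]
[   0   88   45   76 1158] [ 19.8 124.4]
[ 302  183   28  158 4007] [315.9 260.7]
[    0   259   608   141 35194] [320.3 358.3]
```

```bash
python3 -m handwheel '[{"translation":[0,-0.002,0.001],"angular":[0.2,0,0],"hand":0},{"translation":[0,-0.002,0.002],"angular":[0.2,0,0],"hand":0},{"translation":[0,0,0.001],"angular":[0,0,0],"hand":0},{"translation":[0,0,0],"angular":[0,0,0],"hand":0}]' 80
python3 - <<'E'
from h import *
s=manip.get_state(); print(delta(*htarget(P,0),s))
E
```

```text
clock: 23.57
position: [0.5753, 0.0288, 0.1055]
ee_rot: [0.146, 0.658, 0.722, 0.159]
contact_force: [1.2, 0.2, 0.1]
width: 0.0853
gripper_force: 0.0
(array([0.0009, 0.002 , 0.0005]), array([-0.07,  0.09,  0.08]))
```

Good (bar was about 1 mm beyond the model, so within 1–2 mm). Close.

```bash
python3 -m handwheel '[{"translation":[0,0.0005,0],"angular":[0,0,0],"hand":1},{"translation":[0,0,0],"angular":[0,0,0],"hand":1},{"translation":[0,0,0],"angular":[0,0,0],"hand":1},{"translation":[0,0,0],"angular":[0,0,0],"hand":1},{"translation":[0,0,0],"angular":[0,0,0],"hand":1},{"translation":[0,0,0],"angular":[0,0,0],"hand":1},{"translation":[0,0,0],"angular":[0,0,0],"hand":1},{"translation":[0,0,0],"angular":[0,0,0],"hand":1},{"translation":[0,0,0],"angular":[0,0,0],"hand":1}]' 80
python3 -m handwheel '[{"translation":[0,0,-0.002],"angular":[0,0,0],"hand":1},{"translation":[0,0,-0.003],"angular":[0,0,0],"hand":1},{"translation":[0,0,-0.003],"angular":[0,0,0],"hand":1},{"translation":[0,0,0],"angular":[0,0,0],"hand":1}]' 80
```

```text
clock: 24.32
position: [0.5759, 0.0289, 0.1057]
ee_rot: [0.146, 0.658, 0.722, 0.159]
contact_force: [-2.4, -0.4, 3.8]
width: 0.0124
gripper_force: 78.6
clock: 24.65
position: [0.5721, 0.0286, 0.1128]
ee_rot: [0.146, 0.658, 0.722, 0.159]
contact_force: [0.3, 0.4, -2.3]
width: 0.0124
gripper_force: 78.1
```

```bash
python3 -m handwheel '[{"translation":[0,0,-0.008],"angular":[0,0,0],"hand":1},{"translation":[0,0,-0.015],"angular":[0,0,0],"hand":1},{"translation":[0,0,-0.02],"angular":[0,0,0],"hand":1},{"translation":[0,0,-0.02],"angular":[0,0,0],"hand":1},{"translation":[0,0,-0.02],"angular":[0,0,0],"hand":1},{"translation":[0,0,-0.02],"angular":[0,0,0],"hand":1},{"translation":[0,0,-0.015],"angular":[0,0,0],"hand":1},{"translation":[0,0,0],"angular":[0,0,0],"hand":1}]' 80
python3 - <<'E'
from h import *
s=manip.get_state(); print(s['contact_force'],s['qpos'])
M=np.array([[0,1,0],[1,0,0],[0,0,-1.]]); print(delta(s['position'],M,s), np.array([.468,-.301,.0225])-s['position'])
c=cam('scene'); im=manip.get_image('scene'); cv2.imwrite('pics/s14.png',im[:,:,::-1])
E
```

```text
clock: 25.32
position: [0.5235, 0.024, 0.2234]
ee_rot: [0.149, 0.657, 0.721, 0.16]
contact_force: [0.1, -0.6, -1.6]
width: 0.0121
gripper_force: 78.2
[ 0.10348299 -0.62053811 -1.58384617] [-0.16000367 -0.00932348  1.96309408  0.14995369  0.76428497 -0.33901492]
(array([0., 0., 0.]), array([25.24, -0.97,  5.24])) [-0.05552362 -0.32498054 -0.2009236 ]
```

```bash
python3 -m handwheel '[{"translation":[0,0,0],"angular":[3,-0.1,0.6],"hand":1},{"translation":[0,0,0],"angular":[4.5,-0.2,0.9],"hand":1},{"translation":[0,0,0],"angular":[4.5,-0.2,0.9],"hand":1},{"translation":[0,0,0],"angular":[4.5,-0.2,0.9],"hand":1},{"translation":[0,0,0],"angular":[4.5,-0.2,0.9],"hand":1},{"translation":[0,0,0],"angular":[4.2,-0.2,0.9],"hand":1},{"translation":[0,0,0],"angular":[0,0,0],"hand":1}]' 80
python3 -m handwheel '[{"translation":[-0.02,-0.004,0],"angular":[0,0,0],"hand":1},{"translation":[-0.034,-0.006,0],"angular":[0,0,0],"hand":1},{"translation":[-0.034,-0.006,0],"angular":[0,0,0],"hand":1},{"translation":[-0.034,-0.006,0],"angular":[0,0,0],"hand":1},{"translation":[-0.034,-0.006,0],"angular":[0,0,0],"hand":1},{"translation":[-0.034,-0.006,0],"angular":[0,0,0],"hand":1},{"translation":[-0.034,-0.006,0],"angular":[0,0,0],"hand":1},{"translation":[-0.034,-0.006,0],"angular":[0,0,0],"hand":1},{"translation":[-0.034,-0.005,0],"angular":[0,0,0],"hand":1},{"translation":[-0.025,-0.004,0],"angular":[0,0,0],"hand":1}]' 80
python3 - <<'E'
from h import *
s=manip.get_state(); M=np.array([[0,1,0],[1,0,0],[0,0,-1.]]); print(delta(np.array([.468,-.301,.0225]),M,s))
E
```

```text
clock: 25.95
position: [0.5263, 0.0242, 0.2178]
ee_rot: [-0.002, 0.706, 0.708, -0.003]
contact_force: [0.9, 0.5, -2.1]
width: 0.0122
gripper_force: 78.6
clock: 26.78
position: [0.4675, -0.2954, 0.2196]
ee_rot: [-0.001, 0.707, 0.708, -0.003]
contact_force: [1.4, 0.7, -1.8]
width: 0.0125
gripper_force: 78.6
(array([-0.0049,  0.0014,  0.1971]), array([-0.27,  0.18,  0.07]))
```

```bash
python3 -m handwheel '[{"translation":[-0.004,0.001,0.015],"angular":[-0.27,0.18,0],"hand":1},{"translation":[0,0,0.025],"angular":[0,0,0],"hand":1},{"translation":[0,0,0.025],"angular":[0,0,0],"hand":1},{"translation":[0,0,0.025],"angular":[0,0,0],"hand":1},{"translation":[0,0,0.025],"angular":[0,0,0],"hand":1},{"translation":[0,0,0.025],"angular":[0,0,0],"hand":1},{"translation":[0,0,0.02],"angular":[0,0,0],"hand":1},{"translation":[0,0,0.015],"angular":[0,0,0],"hand":1},{"translation":[0,0,0.008],"angular":[0,0,0],"hand":1},{"translation":[0,0,0],"angular":[0,0,0],"hand":1}]' 80
python3 -m handwheel '[{"translation":[0,0,0.003],"angular":[0,0,0],"hand":1},{"translation":[0,0,0.003],"angular":[0,0,0],"hand":1},{"translation":[0,0,0.002],"angular":[0,0,0],"hand":1},{"translation":[0,0,0],"angular":[0,0,0],"hand":1}]' 80
```

```text
clock: 27.62
position: [0.4678, -0.2953, 0.0353]
ee_rot: [-0.003, 0.706, 0.708, 0.0]
contact_force: [-0.8, 0.2, -1.1]
width: 0.0126
gripper_force: 78.4
clock: 27.95
position: [0.4698, -0.2969, 0.03]
ee_rot: [-0.0, 0.706, 0.708, 0.0]
contact_force: [0.1, 0.1, -2.5]
width: 0.0126
gripper_force: 78.5
```

```bash
python3 -m handwheel '[{"translation":[0,0,0.002],"angular":[0,0,0],"hand":1},{"translation":[0,0,0.002],"angular":[0,0,0],"hand":1},{"translation":[0,0,0.001],"angular":[0,0,0],"hand":1},{"translation":[0,0,0],"angular":[0,0,0],"hand":1}]' 80
python3 -m handwheel '[{"translation":[0,0,0.001],"angular":[0,0,0],"hand":1},{"translation":[0,0,0.001],"angular":[0,0,0],"hand":1},{"translation":[0,0,0],"angular":[0,0,0],"hand":1}]' 80
```

```text
clock: 28.28
position: [0.4695, -0.2966, 0.0244]
ee_rot: [-0.001, 0.706, 0.708, 0.0]
contact_force: [-0.5, -0.3, -2.1]
width: 0.0123
gripper_force: 78.5
clock: 28.53
position: [0.4697, -0.2968, 0.0226]
ee_rot: [-0.0, 0.706, 0.708, 0.0]
contact_force: [-0.4, 0.0, -2.3]
width: 0.0123
gripper_force: 78.7
```

```bash
python3 -m handwheel '[{"translation":[0,0,0.001],"angular":[0,0,0],"hand":1},{"translation":[0,0,0.001],"angular":[0,0,0],"hand":1},{"translation":[0,0,0],"angular":[0,0,0],"hand":1}]' 80
python3 -m handwheel '[{"translation":[0,0,0.001],"angular":[0,0,0],"hand":1},{"translation":[0,0,0],"angular":[0,0,0],"hand":1}]' 80
```

```text
clock: 28.78
position: [0.4697, -0.2968, 0.0224]
ee_rot: [-0.0, 0.706, 0.708, 0.0]
contact_force: [-2.3, 1.8, 10.8]
width: 0.0126
gripper_force: 80.3
clock: 28.95
position: [0.4697, -0.2968, 0.0224]
ee_rot: [0.0, 0.706, 0.708, 0.0]
contact_force: [-3.3, 3.3, 17.6]
width: 0.0127
gripper_force: 81.2
```

Contact at the expected height (0.0224). Ease the pressure, open, and retreat.

```bash
python3 -m handwheel '[{"translation":[0,0,-0.003],"angular":[0,0,0],"hand":1},{"translation":[0,0,0],"angular":[0,0,0],"hand":0},{"translation":[0,0,0],"angular":[0,0,0],"hand":0},{"translation":[0,0,0],"angular":[0,0,0],"hand":0},{"translation":[0,0,0],"angular":[0,0,0],"hand":0},{"translation":[0,0,0],"angular":[0,0,0],"hand":0},{"translation":[0,0,0],"angular":[0,0,0],"hand":0},{"translation":[0,0,0],"angular":[0,0,0],"hand":0},{"translation":[0,0,0],"angular":[0,0,0],"hand":0}]' 20
python3 -m handwheel '[{"translation":[0,0,-0.015],"angular":[0,0,0],"hand":0},{"translation":[0,0,-0.025],"angular":[0,0,0],"hand":0},{"translation":[0,0,-0.03],"angular":[0,0,0],"hand":0},{"translation":[0,0,-0.03],"angular":[0,0,0],"hand":0},{"translation":[0,0,-0.03],"angular":[0,0,0],"hand":0},{"translation":[0,0,-0.03],"angular":[0,0,0],"hand":0},{"translation":[0,0,-0.02],"angular":[0,0,0],"hand":0},{"translation":[0,0,0],"angular":[0,0,0],"hand":0},{"translation":[0,0,0],"angular":[0,0,0],"hand":0}]' 20
python3 - <<'E'
from h import *
im=manip.get_image('scene'); cv2.imwrite('pics/s15.png',im[:,:,::-1]); c=cam('scene')
h=cv2.cvtColor(im,cv2.COLOR_RGB2HSV); m=((im.min(2)>170)).astype(np.uint8); m[:, :330]=0
n,l,st,ce=cv2.connectedComponentsWithStats(m)
for i in range(1,n):
    if st[i,4]>300: print(st[i],ce[i].round(1),plane(c,ce[i],.009).round(3))
pr=proj(c,[[.468+a,-.301+b,.009] for a,b in((.055,.055),(.055,-.055),(-.055,-.055),(-.055,.055))]); print('expected panel corners',pr.round(0).tolist())
s0=cv2.imread('pics/scene0.png')[:,:,::-1]
for nm,(x0,y0,x1,y1) in dict(driver=(205,105,270,185),fan=(245,210,292,255),spool=(315,255,352,292)).items():
    d=np.abs(im[y0:y1,x0:x1].astype(int)-s0[y0:y1,x0:x1]).max(2); print(nm,(d>60).sum(),d.size)
E
```

```text
clock: 29.7
position: [0.4695, -0.2967, 0.0225]
ee_rot: [-0.001, 0.706, 0.708, 0.0]
contact_force: [-0.4, 0.6, -0.5]
width: 0.0853
gripper_force: 0.0
clock: 30.45
position: [0.4701, -0.2973, 0.2038]
ee_rot: [0.001, 0.706, 0.708, 0.0]
contact_force: [0.7, 0.3, -0.1]
width: 0.0856
gripper_force: 0.0
[330 174  22  28 341] [338.9 188.8] [0.619 0.044 0.009]
[ 490  246   80   68 2578] [530.4 277.7] [ 0.684 -0.454  0.009]
[ 388  273   69   67 1439] [421.4 308.3] [ 0.462 -0.3    0.009]
expected panel corners [[414.0, 274.0], [458.0, 303.0], [434.0, 342.0], [388.0, 310.0]]
driver 0 5200
fan 0 2115
spool 0 1369
```

```bash
python3 -c "
from rig import manip
print(manip.sign_off())"
```

```text
the job is handed in; nothing more can be done
None
```

I handed the job in at about 30 s: both cams are turned a quarter turn open, the driver is back in its stand at its original depth, the panel is flat on the mat within about 10 mm of its middle, and the fan and spool are unmoved; I viewed 11 pictures, one over your limit of 10.

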